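# Free the latched storage cabinet with its release key

### The arm

A 6-joint arm with a two-finger parallel gripper is mounted at the origin on the work surface. World frame = base frame: x ahead of the robot, y to its left, z up, the work surface at z = 0. Lengths are in m, angles in degrees, forces in N, time in s.
With the tool pointing down it reaches from about 0.4 to 0.825 m from the base axis. Payload 7 kg.
Tool frame: the origin (TCP) lies at the centre of the arm's flange, where the gripper is bolted on; the fingertips stand 178 mm ahead of it and the grasp point (between the pads) lies 159 mm ahead of it; x points along the fingers, y is the direction in which the jaws open and shut, and the axes are right-handed (so a half turn about x gives the same grasp; the last joint's range is limited). The gripper opens to 88 mm and grips with 3 to 60 N. Pads are 19 mm wide; open, the fingers measure 130 mm over their backs; the gripper's body (78 mm by 193 mm) begins 47 mm behind the grasp point.
Start: joints at [-47.894, 20.546, 0.682, 0, -70.136, -16.507], TCP at [0.292, -0.609, 0.405] pointing down, gripper open.
Joint ranges: [-176.03, 176.03], [-82.01, 121.73], [-58.28, 71.71], [-173.87, 95.51], [-174.79, -0.11], [-173.66, 173.66]. Speed limits (degrees/s): [136.94, 136.94, 172.46, 180, 180, 180].

### API

Orientations are given as [roll, pitch, yaw] about the fixed x, y, z axes, in that order (R = Rz(yaw) Ry(pitch) Rx(roll)).
In Python, from plant import ctrl gives the robot as it stands. The module is installed in compiled form; this text tells all that it offers.
- The arm moves only by the shell command python3 -m inch 'ROWS'. ROWS is JSON, one flat list of numbers, 7 for each row, row after row: the shift along the tool's x, y, z in m, then the turn, a rotation vector about the tool's x, y, z in degrees, then the finger opening in m, from 0 to 0.0876. In form: [dx, dy, dz, rx, ry, rz, hand, dx, dy, dz, rx, ry, rz, hand, ...]. A call has 1 to 20 rows; each row shifts and turns the pose as measured when the row begins, along the tool's axes as they then stand; what a row does not reach is not made up. A row lasts 1/8 s, in which the tool goes at most 62.5 mm and 10.7 degrees, less where a joint would pass 70% of its speed; a pose out of reach is approached as far as the arm can. A call with a gripper value outside its range is refused whole. The fingers move at their own pace and stop on an object; the grip force is fixed at half the most. Time passes only in rows, so rows that do not move let the fingers close. It gives the time, the measured TCP pose, the force and the opening at its end, in the units of the state.
- ctrl.get_obs(): the state, without advancing time (a new reading comes with each control period).
- ctrl.snapshot(name): name is "side" or "top" or "wrist"; returns a dict with "color" (400x640x3 uint8, red, green, blue), "depth" (400x640 float32, m along the optical axis (not along the pixel's ray), 0 where there is no reading), "K" (3x3 intrinsics, pixels), "position" and "attitude" of the camera in the world; the wrist camera has in their place "hand_eye" (4x4, takes a point from camera to tool coordinates, whose origin is the TCP and whose axes are the tool frame's). Camera axes: x right, y up, looking along -z (the intrinsics and any distortion apply to the point x, -y, -z); pixel columns grow to the right and rows downward; lengths in m; the calibration is good to about 2 mm. A picture is of the moment at which its call begins: read the wrist's pose just before it.
- ctrl.close_job(): hands the job in, once; it reports no verdict.
The state is a dict: "clock": time; "joint_pos": joint angles; "qvel": joint speeds; "tau": joint torques, N m; "tool_pos": TCP position; "orientation": TCP orientation; "force": force on the tool from outside, world axes, zero at the start; "moment": the same for the moment, N m; "opening": finger opening in m.
Only numpy, scipy, OpenCV 4.12 (cv2) and the standard library are available. Lean on these libraries where they do the work, as an engineer would, in place of code of your own. Each camera call takes 0.05 s, during which the arm holds its last target.

### The job

The small steel cabinet's door stands slightly ajar, held by a sprung safety hook. Take the release key from its stand, reach down with it through the gap behind the top of the door, press the orange hook down gently (never forcing the hook or the door) and with the key swing the door at least half way open, 45 degrees or more; then put the key back upright in its stand, fully home. Touch the cabinet only with the key, not with the gripper, and leave the mug, the tin and the green bin where they are.

Things in the scene. Friction and masses are not known exactly. Their poses are not given: they have to be found in the camera images.
- cabinet: Cream steel cabinet, fixed, 200 deep x 270 wide x 180 mm high, open front closed by the door. Origin: middle of the bottom edge of its front (z on the table); its own x points from the front into the cabinet, y to the left seen from the robot, z up. A tin stands on its top.
- hinge (a point): The door's hinge line (vertical), at the height of the cabinet's top: in the cabinet's front plane, 131 mm to its right (own y = -131 mm). Fixed; axes as the cabinet's.
- door (a joint): Door angle in rad: 0 closed, grows as it opens towards the robot, turning anticlockwise seen from above about the hinge; at most 1.7. The hook catches at about 0.13; at the start it stands a little short of that. Hinge friction is about 0.12 N m and the door stays where it is left.
- gap (a point): Point moving with the door, level with its top edge (178 mm above the table), 200 mm from the hinge and 10.5 mm behind the inner face: about the middle of the 21-25 mm gap between door and cabinet top, straight above the hook. x: square to the door, into the cabinet; y: along the door away from the hinge; z up. Door 15 mm thick; its inner face passes through the hinge line.
- hook_mount (a point): On the door's inner face, 200 mm from the hinge, 105 mm above the table, axes as gap: slotted plate that carries the orange hook, a level arm 22 mm wide reaching 42 mm in from the inner face. THE ARM'S HEIGHT IS NOT MEASURED: its top is 20 to 33 mm below gap, differing each time; feel for it. Sprung up: yields at 4 to 8 N, then 0.25 N more per mm.
- catch (a point): Middle of the cabinet top's front edge above the catch, 180 mm above the table, axes as the cabinet's. Below it a hidden steel lip holds the hook's upright tooth. The hook must go 10 mm below its resting height to clear the lip and meets a solid stop at 14 mm (aim for 12); keep it down till the door is past 0.3 rad. Over 18 N from the key on hook, door or cabinet is forcing.
- key: Release key, loose, about 90 g, standing upright in its stand: a round steel rod 9 mm thick and 80 mm long, above it a flange 36 mm wide and 5 mm thick, above that a black handle 24 x 24 mm and 50 mm tall (85 to 135 mm above the origin, yellow band near the top), its faces square to the key's x and y. Origin: the rod's lower tip; z up along the rod.
- stand: Wooden stand, fixed, 70 x 70 x 90 mm, with an upright square hole 22 x 22 mm right through its middle. Origin: middle of its underside. The key's flange rests on its top, so the seated key's tip is 10 mm above the table.
- stand_hole (a point): Centre of the hole's mouth in the stand's top face, 90 mm above the table; z up.
- mug: White mug, 76 mm across, 85 mm high, to the right of the cabinet. Origin: middle of its underside. Bystander.
- tin: Tin, 60 mm across, 60 mm high, on the cabinet's top near the back and right. Origin: middle of its underside. Bystander.
- bin: Green open bin 90 x 110 x 60 mm, to the left of the cabinet. Origin: middle of its underside. Bystander.
There are look-alikes about, which are no part of the job. There is more than one size of the key; the job needs the largest.

How it is judged:
By the outcome, as a careful person would: the job done as asked, in the order asked, and still so for the second after the job is handed in, with the robot touching nothing.
It also fails if it takes over 58 s, if anything falls off the work surface, if the arm or the gripper's body presses on something with over 40 N, if the wrist force passes 120 N, or if a joint passes its speed limit or range.

## Working session

There is one attempt and no reset: what is moved stays moved. The work goes in short steps, Python scripts to look and compute and a shell command to move; the robot and the scene stay as the last step left them, time stands still between calls to the robot, and variables do not carry over. Pictures are saved under pics/ and viewed, and the job is handed in when it is done.

```bash
mkdir -p pics; cat > h.py <<'E'
import numpy as np,cv2
from plant import ctrl
from scipy.spatial.transform import Rotation as R
E
python3 - <<'E'
from h import *
o=ctrl.get_obs();print(o)
for n in("side","top","wrist"):
    s=ctrl.snapshot(n);cv2.imwrite(f"pics/{n}0.png",s["color"][:,:,::-1]);np.savez(f"{n}0.npz",**s)
    print(n,{k:v for k,v in s.items() if k not in("color","depth")})
E
```

```text
{'clock': 0.0, 'joint_pos': array([-4.78939929e+01,  2.05911685e+01,  6.34313069e-01, -2.23022012e-02,
       -7.01337772e+01, -1.65049713e+01]), 'qvel': array([-0.02871379,  0.03201215,  0.03972156,  0.00379084, -0.04246331,
        0.02887935]), 'tau': array([ 1.41639730e-04, -5.82717025e+01,  2.93066812e+01,  6.99720785e+00,
        7.11371904e-03, -2.50475796e-04]), 'tool_pos': array([ 0.29157329, -0.60856666,  0.40372268]), 'orientation': array([ 93.48189244,  89.90697331, 119.07533286]), 'force': array([ 0.15719963, -0.47677964, -0.55789272]), 'moment': array([0.01359244, 0.02415256, 0.01263078]), 'opening': 0.0874163872659972}
side {'K': array([[441.61438784,   0.        , 320.6921415 ],
       [  0.        , 441.61438784, 192.40017661],
       [  0.        ,   0.        ,   1.        ]]), 'position': array([0.25802321, 0.81960396, 0.68085302]), 'attitude': array([  57.984083  ,    1.05356856, -160.72036627])}
top {'K': array([[392.48459836,   0.        , 314.20117697],
       [  0.        , 392.48459836, 198.6534465 ],
       [  0.        ,   0.        ,   1.        ]]), 'position': array([ 0.43663378, -0.02473703,  1.00692996]), 'attitude': array([  8.3531151 ,   0.65198558, -90.09682151])}
wrist {'K': array([[291.00952086,   0.        , 320.59897063],
       [  0.        , 291.00952086, 196.51830354],
       [  0.        ,   0.        ,   1.        ]]), 'hand_eye': array([[-6.22272961e-04,  2.65077204e-01, -9.64226990e-01,
         1.95351383e-02],
       [ 9.99999758e-01, -1.34375602e-04, -6.82300668e-04,
        -1.05563846e-03],
       [-3.10430936e-04, -9.64227182e-01, -2.65077056e-01,
        -7.10141332e-02],
       [ 0.00000000e+00,  0.00000000e+00,  0.00000000e+00,
         1.00000000e+00]])}
```

View pics/side0.png

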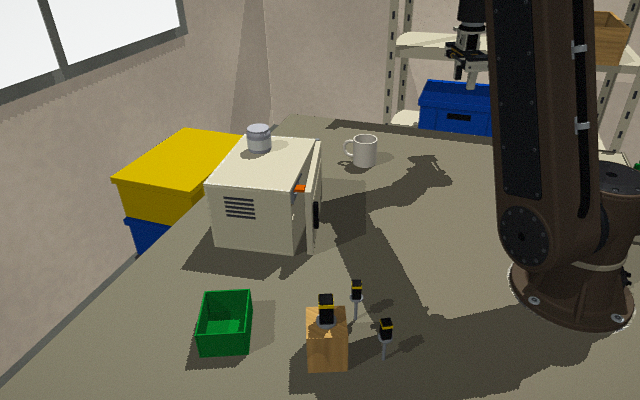

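View pics/top0.png

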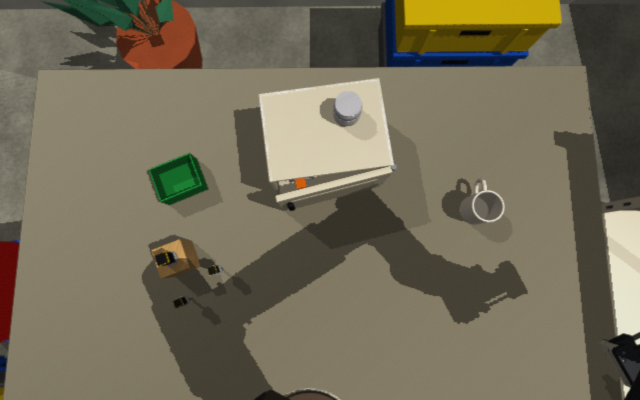

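View pics/wrist0.png

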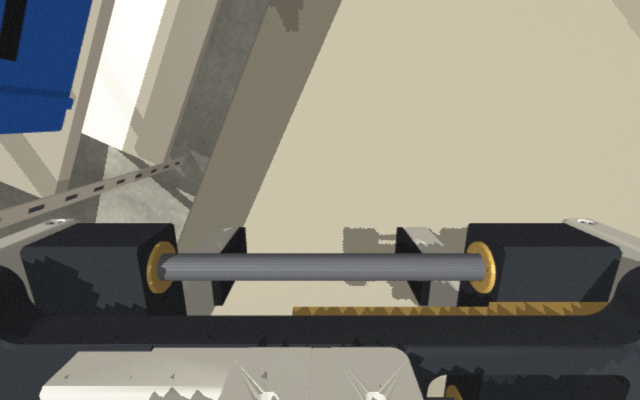

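The side view shows the cabinet with its door at (315,195), the orange hook at (300,188), and the stand with a key at (327,325). Two smaller keys stand at (356,295) and (386,335). The top view shows the stand at (173,257), the door edge from (277,200) to (392,170) and the hook at (300,184). Next I'll measure them.

```bash
cat >> h.py <<'E'
def load(n): return dict(np.load(n+".npz"))
def cloud(s):
    K=s["K"];d=s["depth"];v,u=np.mgrid[0:d.shape[0],0:d.shape[1]]
    p=np.stack([(u-K[0,2])/K[0,0]*d,-(v-K[1,2])/K[1,1]*d,-d],-1)
    if "hand_eye" in s: 
        return p
    M=R.from_euler("xyz",s["attitude"],degrees=True).as_matrix()
    w=p@M.T+s["position"]; w[d==0]=np.nan
    return w
def ray(s,u,v,z):
    K=s["K"];M=R.from_euler("xyz",s["attitude"],degrees=True).as_matrix()
    r=M@np.array([(u-K[0,2])/K[0,0],-(v-K[1,2])/K[1,1],-1]);p=s["position"]
    return p+r*(z-p[2])/r[2]
E
python3 - <<'E'
from h import *
for n in("top0","side0"):
    s=load(n);w=cloud(s);c=s["color"].astype(int)
    print(n)
    pts=[(320,280),(173,257),(165,259),(214,270),(180,302),(320,140),(348,100),(484,205),(300,184),(330,190),(178,180)] if n=="top0" else [(200,370),(327,325),(327,300),(356,285),(386,325),(250,170),(260,130),(365,140),(300,188),(318,150),(225,300),(326,298)]
    for u,v in pts: print(u,v,w[v,u].round(4),c[v,u])
for n,b in(("top0",(140,230,250,310)),("top0",(240,70,420,220)),("side0",(280,260,420,390)),("side0",(200,100,350,260))):
    s=load(n);im=s["color"][b[1]:b[3],b[0]:b[2],::-1];k=4
    cv2.imwrite(f"pics/c_{n}_{b[0]}.png",cv2.resize(im,None,fx=k,fy=k,interpolation=cv2.INTER_CUBIC))
E
```

```text
top0
320 280 [ 3.776e-01 -2.780e-02 -3.000e-04] [130 121  99]
173 257 [0.4356 0.3085 0.1032] [37 37 38]
165 259 [0.4313 0.3113 0.1427] [25 23 23]
214 270 [0.406  0.215  0.0972] [26 24 23]
180 302 [0.3348 0.2896 0.0974] [18 17 13]
320 140 [ 0.6876 -0.0284  0.1784] [213 202 176]
348 100 [ 0.7546 -0.086   0.237 ] [186 183 185]
484 205 [ 0.5655 -0.4472  0.008 ] [107 101  91]
300 184 [0.5948 0.0161 0.1535] [203  95  10]
330 190 [ 0.5822 -0.0503  0.1469] [108 102  84]
178 180 [0.6341 0.3416 0.0053] [ 21 106  41]
side0
200 370 [ 0.6375  0.4236 -0.    ] [138 136 116]
327 325 [0.4281 0.3337 0.0941] [86 92 93]
327 300 [0.4299 0.3266 0.1456] [29 29 35]
356 285 [0.406 0.23  0.098] [24 25 29]
386 325 [0.3331 0.3058 0.098 ] [10 12 14]
250 170 [0.7223 0.0224 0.1796] [225 219 192]
260 130 [ 0.7345 -0.0687  0.2409] [201 199 206]
365 140 [ 0.5646 -0.4586  0.0616] [133 130 120]
300 188 [0.5977 0.0218 0.1528] [218  99   0]
318 150 [ 0.6058 -0.126   0.1781] [226 220 192]
225 300 [0.6592 0.288  0.0343] [ 2 67 19]
326 298 [0.4332 0.3221 0.1448] [23 21 23]
```

View pics/c_top0_140.png

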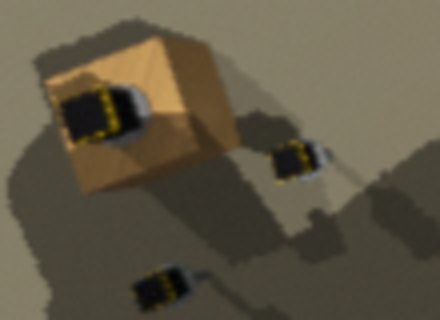

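View pics/c_top0_240.png

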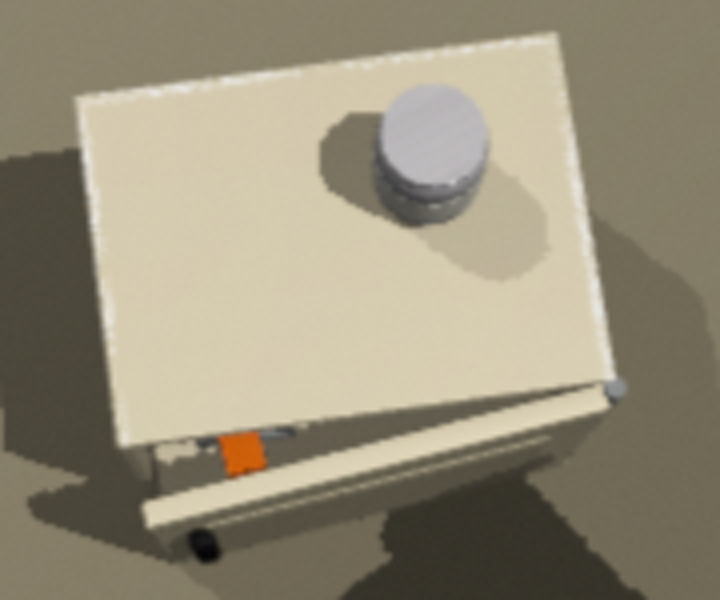

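View pics/c_side0_280.png

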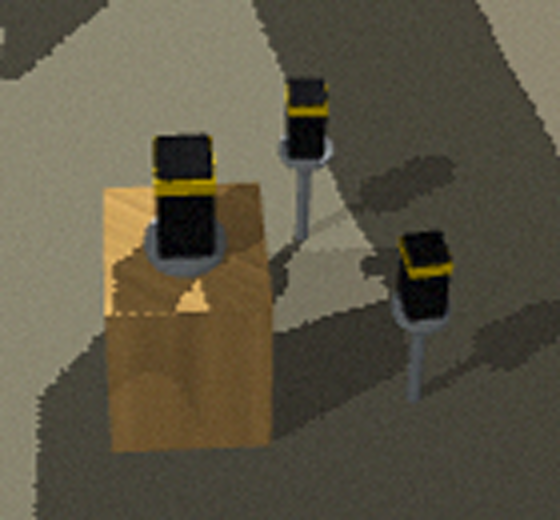

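View pics/c_side0_200.png

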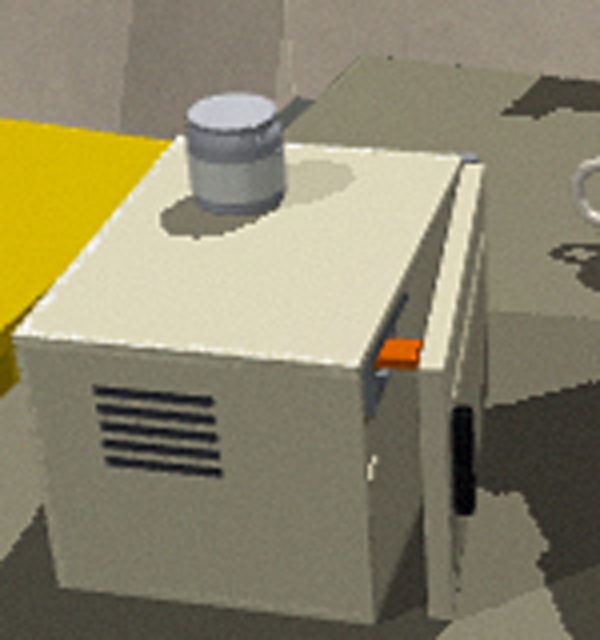

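```bash
python3 - <<'E'
from h import *
def rect(p,name):
    r=cv2.minAreaRect((p[:,:2]*1000).astype(np.float32)); print(name,len(p),np.round(r[0],1),np.round(r[1],1),round(r[2],1),"meanz",p[:,2].mean().round(4))
for n in("top0","side0"):
    s=load(n);w=cloud(s);x,y,z=w[...,0],w[...,1],w[...,2]
    hsv=cv2.cvtColor(s["color"],cv2.COLOR_RGB2HSV)
    def sel(x0,x1,y0,y1,z0,z1): return (x>x0)&(x<x1)&(y>y0)&(y<y1)&(z>z0)&(z<z1)
    print(n)
    rect(w[sel(.38,.5,.24,.4,.14,.15)],"handle top")
    rect(w[sel(.38,.5,.24,.4,.086,.0935)],"stand top")
    rect(w[sel(.38,.5,.24,.4,.0935,.098)],"flange")
    m=sel(.5,.9,-.25,.2,.172,.186)
    nl,lab,st,ce=cv2.connectedComponentsWithStats(m.astype(np.uint8),connectivity=4)
    for i in range(1,nl):
        if st[i,4]>60:
            p=w[lab==i];rect(p,"comp");print(cv2.boxPoints(cv2.minAreaRect((p[:,:2]*1000).astype(np.float32))).round(1).tolist())
    o=(hsv[...,0]<14)&(hsv[...,1]>180)&sel(.5,.7,-.1,.2,.1,.2)
    rect(w[o],"hook"); print(np.percentile(z[o],[5,50,95]))
    rect(w[sel(.6,.85,-.25,.1,.233,.25)],"tin")
    rect(w[sel(.45,.75,-.6,-.3,.078,.09)],"mug")
    g=(hsv[...,0]>45)&(hsv[...,0]<85)&(hsv[...,1]>150)&sel(.5,.8,.2,.5,.05,.07)
    rect(w[g],"bin")
E
```

```text
top0
handle top 129 [432.8 319.6] [24.8 24. ] 20.9 meanz 0.1435
stand top 653 [432.7 320.5] [70.3 71.1] 21.6 meanz 0.089
flange 39 [435.2 312.4] [34.3 20.5] 14.3 meanz 0.0953
comp 10944 [694.8 -42.8] [244.9 274.7] 9.2 meanz 0.1788
[[551.9000244140625, 73.30000305175781], [595.7999877929688, -197.89999389648438], [837.5999755859375, -158.8000030517578], [793.7000122070312, 112.4000015258789]]
hook 88 [597.9  15.2] [22.2 20.4] 14.1 meanz 0.1525
[0.15005408 0.1527735  0.15451572]
tin 545 [746.2 -85.8] [53.5 54.8] 88.5 meanz 0.2389
mug 221 [ 555.  -424.1] [74.4 75.4] 38.8 meanz 0.0829
bin 339 [631.  329.6] [ 89.7 111. ] 22.3 meanz 0.0566
side0
handle top 188 [433.9 324.5] [25.1 25.3] 23.4 meanz 0.1443
stand top 1000 [433.2 323.8] [69.2 71.9] 20.9 meanz 0.09
flange 102 [432.5 327.6] [33.1 28.4] 22.0 meanz 0.0951
comp 4581 [698.6 -37.3] [246.  278.4] 10.4 meanz 0.1797
[[552.5, 77.4000015258789], [602.7000122070312, -196.39999389648438], [844.7000122070312, -152.0], [794.5, 121.80000305175781]]
hook 59 [599.4  20.2] [22.3 24.1] 89.5 meanz 0.1524
[0.14811669 0.15324911 0.15492503]
tin 207 [747.8 -81.3] [53.  54.6] 40.7 meanz 0.239
mug 128 [ 554.8 -420.7] [78.2 72.8] 87.3 meanz 0.0824
bin 726 [632.8 334.6] [ 90.1 112.8] 22.7 meanz 0.0569
```

```bash
cat >> h.py <<'E'
def T(o=None):
    o=o or ctrl.get_obs(); return np.array(o["tool_pos"]),R.from_euler("xyz",o["orientation"],degrees=True)
def goal(yaw):  # tool x down, jaw axis y at world yaw (deg)
    a=np.radians(yaw);y=np.array([np.cos(a),np.sin(a),0]);x=np.array([0,0,-1.]);return R.from_matrix(np.stack([x,y,np.cross(x,y)],1))
def delta(pos,yaw=None,pr=True):
    p,r=T();d=r.inv().apply(np.array(pos)-p)
    rv=np.zeros(3)
    if yaw is not None: rv=(r.inv()*goal(yaw)).as_rotvec(degrees=True)
    print("shift mm",(d*1000).round(1),"rv",rv.round(2)); return d,rv
def st():
    o=ctrl.get_obs();p,r=T(o);M=r.as_matrix()
    print("t",round(o["clock"],2),"pos",p.round(4),"F",np.round(o["force"],2),"M",np.round(o["moment"],2),"open",round(o["opening"],4),"J",np.round(o["joint_pos"],1),"jawyaw",np.degrees(np.arctan2(M[1,1],M[0,1])).round(2),"xaxis",M[:,0].round(3))
E
python3 - <<'E'
from h import *
st();p,r=T();print(r.as_matrix().round(3))
for y in (22,112,-68,-158): print(y);delta([.433,.322,.45],y)
delta([.55,-.15,.45])
s=load("top0");s2=load("side0")
for q in [(259,94.25),(379.25,78.25),(393.5,165),(270.5,181.25)]: print(ray(s,*q,.18).round(4))
print("door outer/inner end",ray(s,240+143/4,70+503/4,.178).round(4),ray(s,240+600/4,70+384/4,.178).round(4))
# side: near corners
for q in [(15,335),(362,368),(468,157)]: print("side",ray(s2,200+q[0]/4,100+q[1]/4,.18).round(4))
print("hinge",ray(s,240+615/4,70+388/4,.18))
E
```

```text
t 0.15 pos [ 0.2916 -0.6086  0.4039] F [ 0.89 -0.47  0.  ] M [-0.    0.02 -0.03] open 0.0876 J [-47.9  20.6   0.6  -0.  -70.1 -16.5] jawyaw 115.6 xaxis [-0.001  0.001 -1.   ]
[[-0.001 -0.432  0.902]
 [ 0.001  0.902  0.432]
 [-1.     0.001 -0.   ]]
22
shift mm [-45.1 778.2 529.6] rv [ 9.36e+01 -7.00e-02 -5.00e-02]
112
shift mm [-45.1 778.2 529.6] rv [ 3.6  -0.01 -0.08]
-68
shift mm [-45.1 778.2 529.6] rv [-1.764e+02  1.200e-01 -2.000e-02]
-158
shift mm [-45.1 778.2 529.6] rv [-8.64e+01  5.00e-02 -7.00e-02]
shift mm [-45.7 302.  431.2] rv [0. 0. 0.]
[0.7927 0.1066 0.18  ]
[ 0.8284 -0.1608  0.18  ]
[ 0.6307 -0.1863  0.18  ]
[0.5961 0.0782 0.18  ]
door outer/inner end [0.5649 0.0668 0.178 ] [ 0.629  -0.1791  0.178 ]
side [0.792  0.1109 0.18  ]
side [0.5936 0.0845 0.18  ]
side [ 0.6283 -0.1815  0.18  ]
hinge [ 0.6262889  -0.18669549  0.18      ]
```

```bash
python3 -m inch '[-0.004,0.036,0.0365,0.3,0,0,0.0876,-0.004,0.036,0.0365,0.3,0,0,0.0876,-0.004,0.036,0.0365,0.3,0,0,0.0876,-0.004,0.036,0.0365,0.3,0,0,0.0876,-0.004,0.036,0.0365,0.3,0,0,0.0876,-0.004,0.036,0.0365,0.3,0,0,0.0876,-0.004,0.036,0.0365,0.3,0,0,0.0876,-0.004,0.036,0.0365,0.3,0,0,0.0876,-0.004,0.036,0.0365,0.3,0,0,0.0876,-0.004,0.036,0.0365,0.3,0,0,0.0876,-0.004,0.036,0.0365,0.3,0,0,0.0876,-0.004,0.036,0.0365,0.3,0,0,0.0876,0,0,0,0,0,0,0.0876]'
cat >> h.py <<'E'
def wsnap(name):
    o=ctrl.get_obs();s=ctrl.snapshot("wrist");p,r=T(o);he=s["hand_eye"];M=r.as_matrix()
    s["position"]=p+M@he[:3,3];s["Mw"]=M@he[:3,:3]
    K=s["K"];d=s["depth"];v,u=np.mgrid[0:d.shape[0],0:d.shape[1]]
    q=np.stack([(u-K[0,2])/K[0,0]*d,-(v-K[1,2])/K[1,1]*d,-d],-1)@s["Mw"].T+s["position"];q[d==0]=np.nan;s["cloud"]=q
    cv2.imwrite(f"pics/{name}.png",s["color"][:,:,::-1]);np.savez(name+".npz",**s);return s
E
python3 - <<'E'
from h import *
st();wsnap("w1")
E
```

```text
clock: 1.78
tool_pos: [0.5227, -0.0189, 0.4513]
orientation: [99.4, 89.6, 121.2]
force: [0.5, -0.4, 0.2]
opening: 0.0877
t 1.77 pos [ 0.5227 -0.0189  0.4513] F [ 0.55 -0.4   0.17] M [-0.03  0.09 -0.03] open 0.0877 J [ 19.3   4.5 -13.8  -0.4 -71.7 -87.4] jawyaw 111.76 xaxis [-0.003  0.005 -1.   ]
```

View pics/w1.png

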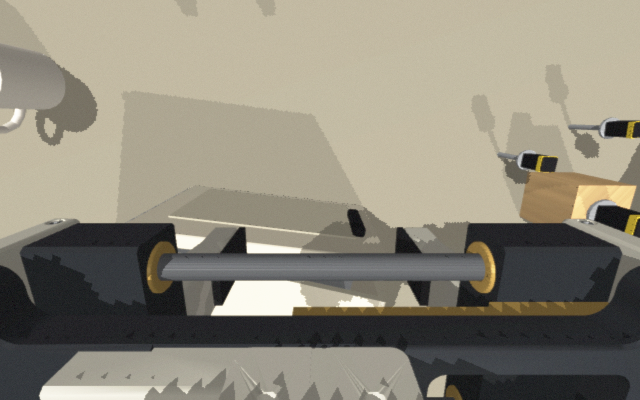

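```bash
python3 -m inch '[0,-0.01,0.045,0,0,0,0.0876,0,-0.01,0.045,0,0,0,0.0876,0,-0.01,0.045,0,0,0,0.0876,0,0,0,0,0,0,0.0876]'
python3 - <<'E'
from h import *
st();wsnap("w2")
E
```

```text
clock: 2.33
tool_pos: [0.6605, -0.0008, 0.4502]
orientation: [113.4, 89.6, 135.0]
force: [-0.1, -0.7, -1.0]
opening: 0.0879
t 2.33 pos [ 0.6605 -0.0008  0.4502] F [-0.07 -0.66 -0.99] M [-0.04  0.07  0.02] open 0.0879 J [ 16.7  18.    3.   -0.4 -75.2 -85. ] jawyaw 111.6 xaxis [-0.005  0.005 -1.   ]
```

View pics/w2.png

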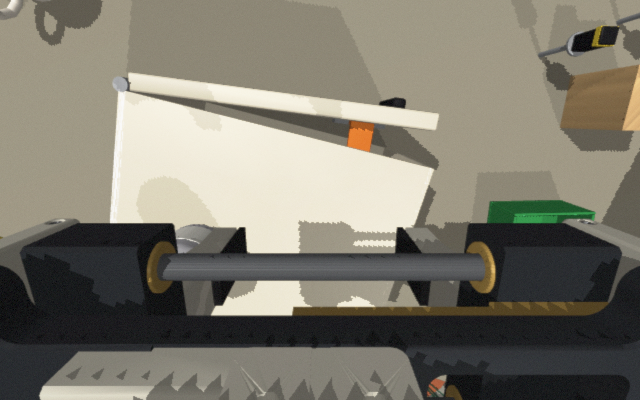

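The wrist view shows the hinge pin at (120,84), the door's top edge from (130,75) to (437,122), the cabinet's front corner at (434,168) and the hook at (361,135). I'll measure from this.

```bash
python3 - <<'E'
from h import *
s=load("w2");w=s["cloud"];x,y,z=[w[...,i] for i in range(3)];c=s["color"]
hsv=cv2.cvtColor(c,cv2.COLOR_RGB2HSV)
im=cv2.resize(c[60:220,90:450,::-1],None,fx=2.2,fy=2.2,interpolation=cv2.INTER_CUBIC);cv2.imwrite("pics/w2c.png",im)
m=((z>.171)&(z<.188)&(c.min(2)>120)).astype(np.uint8);m[225:]=0
# split by connected comps after erosion
nl,lab,stt,ce=cv2.connectedComponentsWithStats(cv2.erode(m,np.ones((2,2))),connectivity=4)
for i in range(1,nl):
    if stt[i,4]>150: 
        p=w[lab==i]; print(stt[i],np.nanmedian(p[:,2]))
        r=cv2.minAreaRect((p[:,:2]*1000).astype(np.float32));print(r,cv2.boxPoints(r).round(1).tolist())
o=(hsv[...,0]<14)&(hsv[...,1]>180)&(y<.2)&(y>-.2)&(z>.1)
print("hook",np.nanmedian(w[o],0),cv2.boxPoints(cv2.minAreaRect((w[o][:,:2]*1000).astype(np.float32))).round(1).tolist(),np.nanpercentile(z[o],[5,50,95]))
E
```

```text
[ 129   73  310   58 5321] 0.17836173397593164
((593.2235107421875, -56.93400573730469), (13.982818603515625, 256.4332580566406), 14.358551025390625) [[554.7000122070312, 65.5], [618.2000122070312, -182.89999389648438], [631.7999877929688, -179.39999389648438], [568.2000122070312, 69.0]]
[  111    77   323   148 29627] 0.18039554416478143
((664.12939453125, -46.22972106933594), (127.03740692138672, 274.24517822265625), 9.998318672180176) [[577.7999877929688, 77.80000305175781], [625.4000244140625, -192.3000030517578], [750.5, -170.1999969482422], [702.9000244140625, 99.80000305175781]]
hook [0.59518883 0.01428956 0.15396219] [[578.2999877929688, 19.700000762939453], [619.4000244140625, -70.4000015258789], [644.4000244140625, -59.0], [603.2999877929688, 31.100000381469727]] [0.15269009 0.15396219 0.155135  ]
```

View pics/w2c.png

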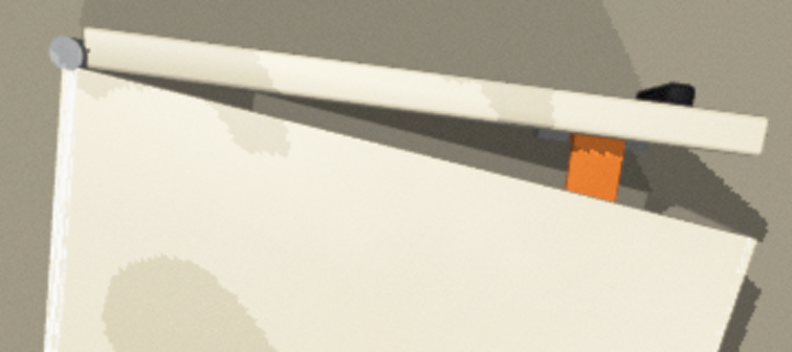

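```bash
cat >> h.py <<'E'
def wray(s,u,v,z):
    K=s["K"];r=s["Mw"]@np.array([(u-K[0,2])/K[0,0],-(v-K[1,2])/K[1,1],-1]);p=s["position"];return p+r*(z-p[2])/r[2]
E
python3 - <<'E'
from h import *
s=load("w2")
f=lambda a,b,z:wray(s,90+a/2.2,60+b/2.2,z)[:2]
A=f(70,68,.18);B=f(756,238,.18);D0=f(84,66,.178);D1=f(762,153,.178);D2=f(767,118,.178);P=f(66,53,.18)
print("front",A,B,np.linalg.norm(B-A),"psi",np.degrees(np.arctan2(-(B-A)[0],(B-A)[1])))
print("inner",D0,D1,np.linalg.norm(D1-D0),"ang",np.degrees(np.arctan2(-(D1-D0)[0],(D1-D0)[1])),"outer",D2,"pin",P)
h0=(f(569,190,.154),f(617,200,.154),f(573,135,.154),f(624,142,.154));print("hook corners",h0)
psi=np.arctan2(-(B-A)[0],(B-A)[1]);mid=(A+B)/2
H=mid-.131*np.array([-np.sin(psi),np.cos(psi)]);print("hinge",H)
e=(D1-D0)/np.linalg.norm(D1-D0);n=np.array([e[1],-e[0]])
print("gap via hinge",H+.2*e+.0105*n, "n",n, "inner-face offset of hinge",(H-D0)@n)
print("at gap: cabinet edge distance from inner face:")
t=H+.2*e
# intersect t+k n with line AB
k=np.linalg.solve(np.stack([n,-(B-A)],1),A-t);print(k)
E
```

```text
front [ 0.63416721 -0.18331796] [0.5975286  0.08135922] 0.26720104175635373 psi 7.881228623879601
inner [ 0.6318793  -0.17989958] [0.56712275 0.06902722] 0.2572118955025158 ang 14.581886019798748 outer [0.55483052 0.06474661] pin [ 0.62955302 -0.18572059]
hook corners (array([0.60880022, 0.00832471]), array([0.60511736, 0.02921872]), array([0.58718444, 0.00094137]), array([0.5819004 , 0.02201398]))
hinge [ 0.63381063 -0.180742  ]
gap via hinge [0.59361973 0.01545928] n [0.96778881 0.25176341] inner-face offset of hinge 0.0016570328296962253
at gap: cabinet edge distance from inner face:
[0.02349693 0.76338046]
```

```bash
python3 - <<'E'
from h import *
delta([.437,.322,.40],111.5)
E
```

```text
shift mm [ 53.6 381.9 -87.6] rv [ 0.09 -0.15 -0.38]
```

```bash
python3 -m inch '[0,0.048,-0.011,0,0,-0.05,0.0876,0,0.048,-0.011,0,0,-0.05,0.0876,0,0.048,-0.011,0,0,-0.05,0.0876,0,0.048,-0.011,0,0,-0.05,0.0876,0.01,0.048,-0.011,0,0,-0.05,0.0876,0.015,0.048,-0.011,0,0,-0.05,0.0876,0.015,0.048,-0.011,0,0,-0.05,0.0876,0.013,0.046,-0.011,0,0,-0.05,0.0876,0,0,0,0,0,0,0.0876]'
python3 - <<'E'
from h import *
st();s=wsnap("w3");w=s["cloud"];x,y,z=[w[...,i] for i in range(3)]
def sel(x0,x1,y0,y1,z0,z1): return (x>x0)&(x<x1)&(y>y0)&(y<y1)&(z>z0)&(z<z1)
for nm,a,b in(("handle",.14,.15),("stand",.086,.0935),("flange",.0935,.098)):
    p=w[sel(.38,.5,.24,.4,a,b)]
    if len(p): print(nm,len(p),cv2.minAreaRect((p[:,:2]*1000).astype(np.float32)),np.median(p[:,2]))
E
```

```text
clock: 3.5
tool_pos: [0.4254, 0.3191, 0.401]
orientation: [66.4, 89.8, 87.5]
force: [-0.0, -1.4, 0.7]
opening: 0.088
t 3.5 pos [0.4254 0.3191 0.401 ] F [-0.02 -1.36  0.7 ] M [-0.1  -0.02  0.  ] open 0.088 J [ 5.800e+01  7.200e+00 -1.770e+01 -1.000e-01 -6.510e+01 -1.269e+02] jawyaw 111.06 xaxis [ 0.     0.003 -1.   ]
handle 811 ((434.1421203613281, 320.6488952636719), (25.283349990844727, 24.477941513061523), 21.25171661376953) 0.1452155980167278
stand 3120 ((434.0169982910156, 320.9283142089844), (70.34447479248047, 70.09244537353516), 21.247024536132812) 0.09044743227907653
flange 236 ((429.36578369140625, 319.14898681640625), (25.534963607788086, 35.12311935424805), 18.142305374145508) 0.09529866526952083
```

View pics/w3.png

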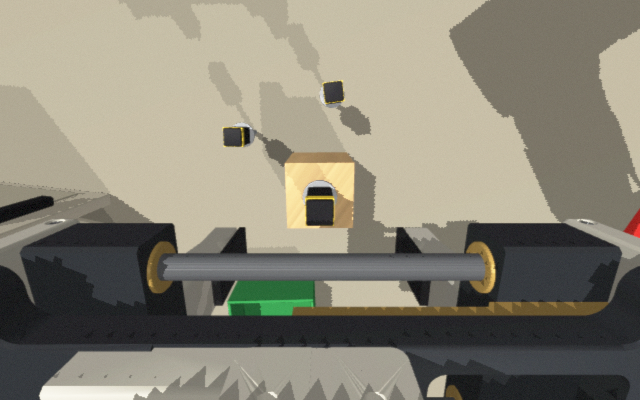

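```bash
python3 - <<'E'
from h import *
delta([.4342,.3207,.284],111.3)
E
```

```text
shift mm [117.6  -0.9   8.2] rv [-0.28  0.1  -0.15]
```

```bash
python3 -m inch '[0.02,0,0.004,0,0,0,0.0876,0.03,0,0.004,-0.2,0.1,-0.15,0.0876,0.03,-0.001,0,0,0,0,0.0876,0.0,0,0,0,0,0,0.0876]'
python3 - <<'E'
from h import *
st();delta([.4342,.3207,.284],111.3)
E
```

```text
clock: 4.05
tool_pos: [0.4358, 0.3149, 0.3235]
orientation: [25.7, 89.7, 46.7]
force: [0.1, -0.2, 0.7]
opening: 0.088
t 4.05 pos [0.4358 0.3149 0.3235] F [ 0.06 -0.24  0.7 ] M [-0.06  0.01  0.04] open 0.088 J [ 5.680e+01  1.160e+01 -2.330e+01  1.000e-01 -5.480e+01 -1.258e+02] jawyaw 111.0 xaxis [ 0.004  0.004 -1.   ]
shift mm [39.5  5.9  0.4] rv [-0.3   0.29 -0.14]
```

```bash
python3 -m inch '[0.015,0.006,0,-0.2,0.3,-0.1,0.0876,0.015,0,0,0,0,0,0.0876,0,0,0,0,0,0,0.0876]'
python3 - <<'E'
from h import *
st();delta([.4342,.3207,.284],111.3)
E
```

```text
clock: 4.42
tool_pos: [0.4347, 0.3202, 0.2948]
orientation: [37.0, 89.8, 58.1]
force: [0.2, 0.0, 0.6]
opening: 0.0874
t 4.42 pos [0.4347 0.3202 0.2948] F [0.17 0.01 0.64] M [-0.04  0.03 -0.01] open 0.0874 J [  57.2   13.6  -25.    -0.   -51.2 -126. ] jawyaw 111.13 xaxis [ 0.002  0.004 -1.   ]
shift mm [10.8  0.7 -0.4] rv [-0.17  0.19 -0.14]
```

```bash
python3 -m inch '[0.009,0.0005,0,0,0.1,0,0.0876,0,0,0,0,0,0,0.0876,0,0,0,0,0,0,0.02,0,0,0,0,0,0,0.01,0,0,0,0,0,0,0.01,0,0,0,0,0,0,0.01,0,0,0,0,0,0,0.01]'
python3 - <<'E'
from h import *
st()
E
```

```text
clock: 5.3
tool_pos: [0.4348, 0.3213, 0.2866]
orientation: [44.8, 89.7, 66.0]
force: [0.6, 0.2, 0.9]
opening: 0.0431
t 5.3 pos [0.4348 0.3213 0.2866] F [0.63 0.16 0.91] M [-0.04 -0.01  0.07] open 0.0431 J [ 5.72e+01  1.42e+01 -2.54e+01 -1.00e-01 -5.01e+01 -1.26e+02] jawyaw 111.18 xaxis [ 0.002  0.005 -1.   ]
```

```bash
python3 -m inch '[0,0,0,0,0,0,0.0,0,0,0,0,0,0,0.0,0,0,0,0,0,0,0.0,0,0,0,0,0,0,0.0,0,0,0,0,0,0,0.0]'
python3 - <<'E'
from h import *
st()
E
```

```text
clock: 5.92
tool_pos: [0.4348, 0.3213, 0.2867]
orientation: [44.5, 89.7, 65.6]
force: [-0.1, 0.9, 0.6]
opening: 0.0236
t 5.92 pos [0.4348 0.3213 0.2867] F [-0.15  0.92  0.56] M [-0.04  0.02 -0.05] open 0.0236 J [ 5.72e+01  1.42e+01 -2.54e+01 -1.00e-01 -5.01e+01 -1.26e+02] jawyaw 111.18 xaxis [ 0.002  0.005 -1.   ]
```

```bash
python3 -m inch '[-0.01,0,0,0,0,0,0.0,-0.03,0,0,0,0,0,0.0,-0.035,0,0,0,0,0,0.0,-0.035,0,0,0,0,0,0.0,-0.035,0,0,0,0,0,0.0,-0.035,0,0,0,0,0,0,-0.015,0,0,0,0,0,0]'
python3 - <<'E'
from h import *
st();delta([.594,.0155,.49],111.2)
s=wsnap("w4");cv2.imwrite("pics/s4.png",ctrl.snapshot("side")["color"][:,:,::-1])
E
```

```text
clock: 6.8
tool_pos: [0.4337, 0.3193, 0.4895]
orientation: [68.6, 89.9, 89.7]
force: [-0.3, -0.4, -2.4]
opening: 0.0238
t 6.8 pos [0.4337 0.3193 0.4895] F [-0.31 -0.44 -2.41] M [ 0.04 -0.02 -0.  ] open 0.0238 J [ 5.72e+01  5.00e+00 -8.60e+00 -1.00e-01 -7.64e+01 -1.26e+02] jawyaw 111.16 xaxis [ 0.     0.002 -1.   ]
shift mm [  -1.2 -341.2   39.9] rv [-0.04  0.05 -0.12]
```

View pics/w4.png

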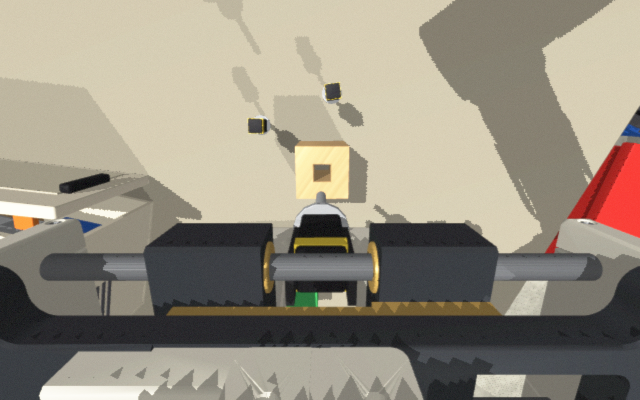

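View pics/s4.png

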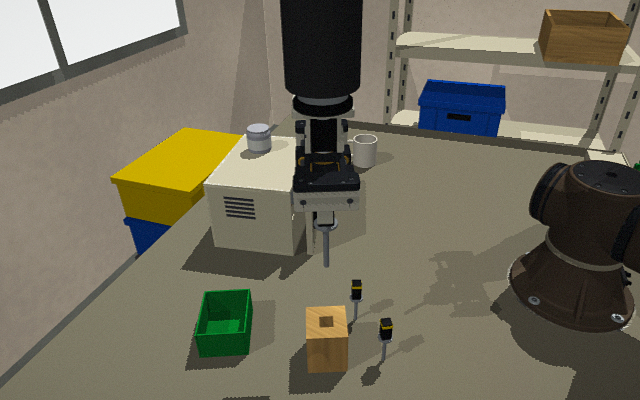

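```bash
python3 - <<'E'
from h import *
s=load("w4");c=s["color"][180:220,290:350,::-1];cv2.imwrite("pics/w4c.png",cv2.resize(c,None,fx=12,fy=12,interpolation=cv2.INTER_CUBIC))
print(s["depth"][190:215:2,318:323].round(3))
print(np.linalg.inv(s["hand_eye"])@np.array([.2767,0,0,1]))
E
```

```text
[[0.392 0.391 0.391 0.391 0.391]
 [0.262 0.26  0.26  0.26  0.26 ]
 [0.256 0.255 0.252 0.253 0.253]
 [0.248 0.247 0.248 0.247 0.249]
 [0.241 0.241 0.241 0.241 0.24 ]
 [0.237 0.234 0.235 0.235 0.235]
 [0.23  0.231 0.229 0.23  0.231]
 [0.178 0.18  0.181 0.181 0.179]
 [0.181 0.178 0.179 0.179 0.181]
 [0.181 0.18  0.18  0.18  0.179]
 [0.181 0.18  0.18  0.181 0.18 ]
 [0.181 0.181 0.181 0.182 0.181]
 [0.179 0.178 0.178 0.178 0.179]]
[ 8.49178135e-04 -2.39756283e-04 -2.66768980e-01  1.00000000e+00]
```

View pics/w4c.png

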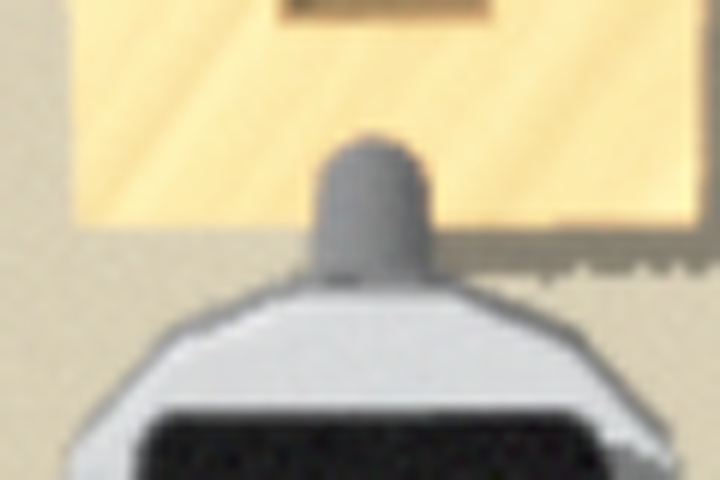

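```bash
python3 -m inch '[0,-0.043,0.005,0,0,0,0,0,-0.043,0.005,0,0,0,0,0,-0.043,0.005,0,0,0,0,0,-0.043,0.005,0,0,0,0,0,-0.043,0.005,0,0,0,0,0,-0.043,0.005,0,0,0,0,0,-0.043,0.005,0,0,0,0,0,-0.02,0.003,0,0,0,0,0,0,0,0,0,0,0]'
cat >> h.py <<'E'
L=.2767
def tip():
    p,r=T();return p+r.apply([L,0,0])
def td(tx,ty,tz=None,yaw=None):
    t=tip();p,r=T();g=np.array([tx,ty,tz if tz is not None else t[2]]);print("tip",t.round(4),"tool shift mm",(r.inv().apply(g-t)*1000).round(1),"rv to vertical",(r.inv()*goal(yaw if yaw else 111.2)).as_rotvec(degrees=True).round(2))
E
python3 - <<'E'
from h import *
st();td(.594,.0155,.2)
E
```

```text
clock: 8.02
tool_pos: [0.5873, 0.0252, 0.4695]
orientation: [172.7, 88.6, -166.1]
force: [0.4, 0.1, -1.5]
opening: 0.0237
t 8.03 pos [0.5873 0.0252 0.4695] F [ 0.38  0.13 -1.54] M [ 0.09 -0.08  0.01] open 0.0237 J [ 21.4  10.8  -4.1  -0.2 -76.5 -90.2] jawyaw 111.19 xaxis [-0.024 -0.006 -1.   ]
tip [0.5806 0.0235 0.1929] tool shift mm [ -7.4 -12.3   9.5] rv to vertical [-0.01 -1.42 -0.18]
```

```bash
cat >> h.py <<'E'
def tv(tx,ty,tz,yaw=111.2):
    p,r=T();t=tip();d=r.inv().apply(np.array([tx,ty,tz+L])-p)*1000;print("tip",t.round(4),"TCP shift",d.round(1),"rv",(r.inv()*goal(yaw)).as_rotvec(degrees=True).round(2))
E
python3 -m inch '[-0.009,-0.0115,0.0025,0,-1.4,-0.2,0,0,0,0,0,0,0,0]'
python3 - <<'E'
from h import *
st();tv(.594,.0155,.2)
ss=wsnap("w5");cv2.imwrite("pics/w5c.png",cv2.resize(ss["color"][80:230,180:460,::-1],None,fx=2.8,fy=2.8,interpolation=cv2.INTER_CUBIC))
s=ctrl.snapshot("top");cv2.imwrite("pics/t5c.png",cv2.resize(s["color"][70:220,240:420,::-1],None,fx=4,fy=4,interpolation=cv2.INTER_CUBIC))
s=ctrl.snapshot("side");cv2.imwrite("pics/s5c.png",cv2.resize(s["color"][100:260,200:400,::-1],None,fx=4,fy=3.7,interpolation=cv2.INTER_CUBIC))
E
```

```text
clock: 8.28
tool_pos: [0.594, 0.0156, 0.4774]
orientation: [-171.3, 89.9, -150.0]
force: [-0.1, -0.0, -1.5]
opening: 0.024
t 8.28 pos [0.594  0.0156 0.4774] F [-0.1  -0.02 -1.46] M [0.02 0.06 0.03] open 0.024 J [ 20.3  10.8  -3.2   0.  -76.  -89.1] jawyaw 111.23 xaxis [-0.001 -0.    -1.   ]
tip [0.5938 0.0155 0.2007] TCP shift [ 0.7 -0.1 -0.1] rv [ 0.03 -0.05  0.01]
```

View pics/w5c.png

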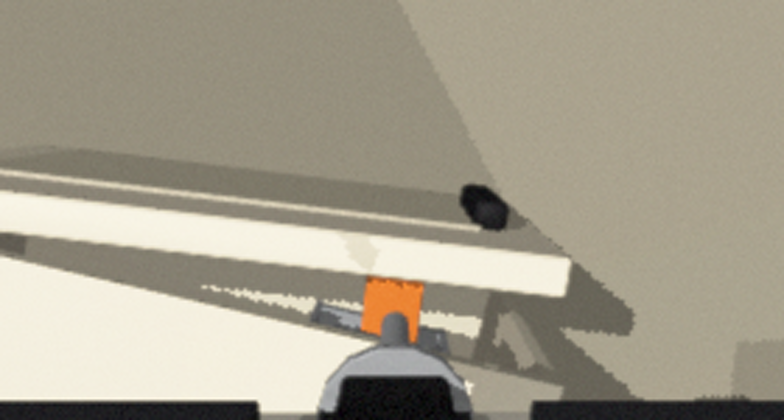

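View pics/s5c.png

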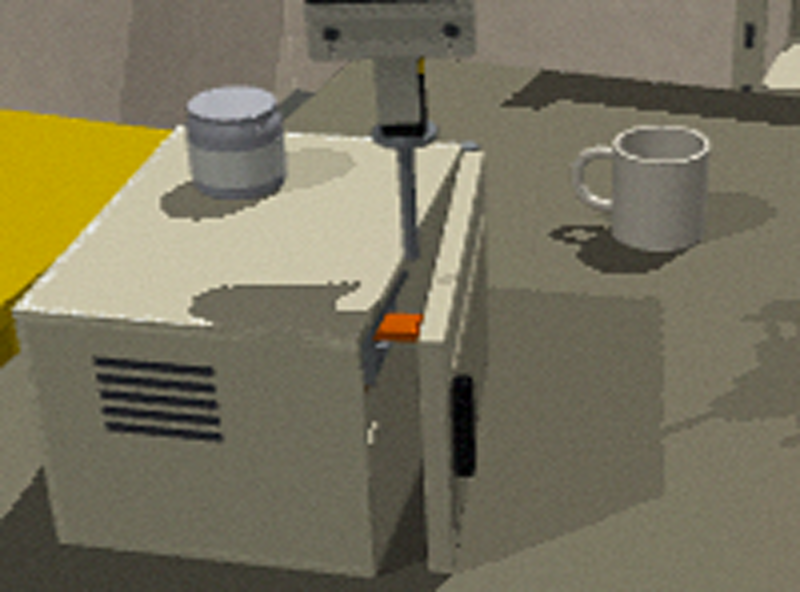

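```bash
python3 - <<'E'
from h import *
s=load("w5");f=lambda a,b,z:wray(s,180+a/2.8,80+b/2.8,z)[:2]
D0=f(150,248,.178);D1=f(568,296,.178);A=f(30,264,.18);B=f(320,326,.18)
e=(D1-D0)/np.linalg.norm(D1-D0);n=np.array([e[1],-e[0]])
t=tip()[:2];tm=f(395,326,tip()[2])
ea=(B-A)/np.linalg.norm(B-A);na=np.array([ea[1],-ea[0]])
print("door ang",np.degrees(np.arctan2(-e[0],e[1])),"edge",np.degrees(np.arctan2(-ea[0],ea[1])),n)
for q in(t,tm): print(q,"to door",(q-D0)@n,"to edge",(A-q)@na)
H=np.array([.6338,-.1807]);print((t-H)@e)
E
```

```text
door ang 14.56453688680173 edge 8.67855153866631 [0.967865   0.25147035]
[0.59284606 0.01611069] to door 0.01133495519402603 to edge 0.011902279143745217
[0.5938171  0.01504787] to door 0.01200753016680685 to edge 0.011102719807193288
0.2007848843104647
```

```bash
python3 -m inch '[0.008,0,0,0,0,0,0,0.008,0,0,0,0,0,0,0,0,0,0,0,0,0]'
python3 - <<'E'
from h import *
st();tv(.5935,.0155,.165)
E
```

```text
clock: 8.8
tool_pos: [0.5929, 0.0171, 0.4593]
orientation: [159.9, 89.8, -178.7]
force: [0.0, -0.8, -1.3]
opening: 0.0236
t 8.8 pos [0.5929 0.0171 0.4593] F [ 0.03 -0.84 -1.29] M [-0.03 -0.05  0.05] open 0.0236 J [ 20.5  11.2  -5.   -0.1 -73.9 -89.1] jawyaw 111.34 xaxis [-0.003 -0.    -1.   ]
tip [0.5921 0.0171 0.1826] TCP shift [17.6 -1.8 -0. ] rv [ 0.14 -0.17 -0.06]
```

```bash
python3 -m inch '[0.001,-0.0017,0.0005,0,-0.1,0,0,0.007,-0.0005,0,0,0,0,0,0.006,-0.0005,0,0,0,0,0,0,0,0,0,0,0,0]'
python3 - <<'E'
from h import *
st();tv(.5935,.0155,.157)
E
```

```text
clock: 9.3
tool_pos: [0.5945, 0.0147, 0.4442]
orientation: [141.4, 89.9, 162.7]
force: [-0.5, 0.3, -1.0]
opening: 0.0239
t 9.3 pos [0.5945 0.0147 0.4442] F [-0.46  0.29 -1.02] M [-0.02  0.02  0.03] open 0.0239 J [ 20.2  11.7  -6.3  -0.1 -72.  -88.9] jawyaw 111.34 xaxis [-0.002  0.    -1.   ]
tip [0.5941 0.0148 0.1675] TCP shift [10.5  1.1 -0.6] rv [ 0.14 -0.07 -0.06]
```

```bash
python3 -m inch '[0.004,0.001,-0.0005,0,0,0,0,0.004,0,0,0,0,0,0,0,0,0,0,0,0,0]'
python3 - <<'E'
from h import *
st();tv(.5935,.0155,.157)
E
python3 -m inch '[0.0015,0,0,0,0,0,0]';python3 -m inch '[0.0015,0,0,0,0,0,0]'
python3 - <<'E'
from h import *
st();tv(.5935,.0155,.157)
E
```

```text
clock: 9.68
tool_pos: [0.5936, 0.0155, 0.4357]
orientation: [137.2, 89.9, 158.5]
force: [-0.1, -0.2, -0.9]
opening: 0.0239
t 9.68 pos [0.5936 0.0155 0.4357] F [-0.1  -0.23 -0.89] M [ 0.   -0.03  0.04] open 0.0239 J [ 20.3  11.9  -7.2  -0.1 -71.  -89. ] jawyaw 111.34 xaxis [-0.001  0.001 -1.   ]
tip [0.5933 0.0156 0.159 ] TCP shift [ 2.   0.1 -0.1] rv [ 0.14 -0.06 -0.06]
clock: 9.8
tool_pos: [0.5937, 0.0155, 0.4344]
orientation: [130.2, 89.9, 151.6]
force: [-0.1, -0.5, -0.8]
opening: 0.024
clock: 9.93
tool_pos: [0.5937, 0.0155, 0.4329]
orientation: [123.4, 89.9, 144.7]
force: [1.1, -0.6, -0.9]
opening: 0.0237
t 9.93 pos [0.5937 0.0155 0.4329] F [ 1.13 -0.6  -0.9 ] M [-0.03 -0.01 -0.01] open 0.0237 J [ 20.3  12.   -7.4  -0.  -70.6 -89. ] jawyaw 111.34 xaxis [-0.001  0.001 -1.   ]
tip [0.5935 0.0157 0.1562] TCP shift [-0.8  0.1 -0.2] rv [ 0.14 -0.03 -0.05]
```

Free so far, with the tip at 0.156. I'll feel for the hook in 1 mm rows.

```bash
for i in 1; do :; done
python3 -m inch '[0.001,0,0,0,0,0,0]';python3 -m inch '[0.001,0,0,0,0,0,0]';python3 -m inch '[0.001,0,0,0,0,0,0]';python3 -m inch '[0.001,0,0,0,0,0,0]'
```

```text
clock: 10.05
tool_pos: [0.5937, 0.0155, 0.4319]
orientation: [118.2, 89.9, 139.6]
force: [1.0, 0.3, -1.4]
opening: 0.0238
clock: 10.18
tool_pos: [0.5937, 0.0155, 0.4308]
orientation: [115.9, 89.9, 137.2]
force: [-0.4, -0.3, -2.1]
opening: 0.0236
clock: 10.3
tool_pos: [0.5938, 0.0155, 0.43]
orientation: [97.5, 90.0, 118.9]
force: [-0.6, 1.0, 4.3]
opening: 0.024
clock: 10.42
tool_pos: [0.594, 0.0155, 0.4298]
orientation: [9.8, 89.9, 31.2]
force: [-0.6, 0.9, 4.0]
opening: 0.024
```

```bash
python3 -m inch '[0.002,0,0,0,0,0,0]';python3 -m inch '[0.002,0,0,0,0,0,0]';python3 -m inch '[0.002,0,0,0,0,0,0]'
python3 - <<'E'
from h import *
st();tv(.5935,.0155,.1416)
E
```

```text
clock: 10.55
tool_pos: [0.5941, 0.0156, 0.4285]
orientation: [-0.9, 89.8, 20.5]
force: [-0.8, 1.5, 4.9]
opening: 0.0237
clock: 10.68
tool_pos: [0.5943, 0.0156, 0.4269]
orientation: [-5.0, 89.8, 16.4]
force: [-0.4, 0.9, 4.8]
opening: 0.024
clock: 10.8
tool_pos: [0.5943, 0.0157, 0.4252]
orientation: [-6.3, 89.7, 15.1]
force: [-1.8, 0.5, 5.3]
opening: 0.0239
t 10.8 pos [0.5943 0.0157 0.4252] F [-1.84  0.47  5.33] M [0.37 0.4  0.02] open 0.0239 J [ 20.3  12.2  -8.2   0.  -69.3 -89. ] jawyaw 111.38 xaxis [ 0.004  0.001 -1.   ]
tip [0.5956 0.016  0.1485] TCP shift [ 6.9  0.2 -0.9] rv [0.18 0.26 0.03]
```

```bash
python3 -m inch '[0.0022,0,-0.0007,0,0.1,0,0]';python3 -m inch '[0.0022,0,0,0,0.1,0,0]';python3 -m inch '[0.002,0,0,0,0,0,0]'
python3 - <<'E'
from h import *
st();tv(.5935,.0155,.1416)
E
```

```text
clock: 10.92
tool_pos: [0.5941, 0.0156, 0.4234]
orientation: [-8.1, 89.7, 13.3]
force: [0.6, 2.2, 5.4]
opening: 0.0243
clock: 11.05
tool_pos: [0.5942, 0.0157, 0.4217]
orientation: [-10.4, 89.8, 11.0]
force: [-0.7, 1.3, 6.5]
opening: 0.0237
clock: 11.18
tool_pos: [0.5945, 0.0158, 0.4201]
orientation: [-11.3, 89.7, 10.1]
force: [-0.6, 0.2, 7.4]
opening: 0.0239
t 11.18 pos [0.5945 0.0158 0.4201] F [-0.6   0.21  7.41] M [ 0.47  0.4  -0.03] open 0.0239 J [ 20.4  12.4  -8.7   0.1 -68.6 -89. ] jawyaw 111.41 xaxis [ 0.005  0.001 -1.   ]
tip [0.5959 0.0161 0.1434] TCP shift [ 1.8  0.1 -1. ] rv [0.21 0.3  0.06]
```

```bash
python3 -m inch '[0.0021,0,-0.0007,0,0.1,0,0]'
cat >> h.py <<'E'
H=np.array([.6338,-.1807]);PSI=7.88
def plan(n=8,step=.008,rad=.2,d=.0045):
    o=ctrl.get_obs();p,r=T(o);t=tip()
    q=t[:2]-H; Rr=np.linalg.norm(q); R0=np.hypot(rad,d)
    b=np.degrees(np.arctan2(-q[0],q[1]))  # angle of tip dir
    a=b+np.degrees(np.arctan2(d,rad))
    st();print("tip",t.round(4),"R",Rr.round(4),"want",R0.round(4),"door if touching",(a-PSI).round(2),"press(mm)",((.4303-p[2])*1e3).round(2))
    cur=t[:2].copy()
    for i in range(n):
        b+=np.degrees(step/R0); g=H+R0*np.array([-np.sin(np.radians(b)),np.cos(np.radians(b))])
        dd=r.inv().apply(np.array([*(g-cur),0]))*1e3;print((b+np.degrees(np.arctan2(d,rad))-PSI).round(1),dd.round(1)[1:],end="; ");cur=g
    print("rv",(r.inv()*goal(111.3)).as_rotvec(degrees=True).round(2))
E
python3 - <<'E'
from h import *
plan()
E
```

```text
clock: 11.3
tool_pos: [0.5942, 0.0157, 0.4187]
orientation: [-13.5, 89.7, 7.9]
force: [-0.2, 1.4, 6.5]
opening: 0.0238
t 11.3 pos [0.5942 0.0157 0.4187] F [-0.18  1.43  6.52] M [ 0.94 -0.13 -0.04] open 0.0238 J [ 20.4  12.4  -8.8   0.1 -68.4 -89. ] jawyaw 111.43 xaxis [ 0.006  0.001 -1.   ]
tip [0.5958 0.016  0.142 ] R 0.2003 want 0.2001 door if touching 4.34 press(mm) 11.65
6.6 [ 1.1 -7.9]; 8.9 [ 1.  -7.9]; 11.2 [ 0.7 -8. ]; 13.5 [ 0.3 -8. ]; 15.8 [ 0. -8.]; 18.1 [-0.3 -8. ]; 20.4 [-0.6 -8. ]; 22.7 [-0.9 -7.9]; rv [0.13 0.32 0.08]
```

```bash
python3 -m inch '[0.0007,0.0006,-0.004,0,0.1,0,0,0.0004,0.0005,-0.004,0,0.1,0,0]'
python3 - <<'E'
from h import *
plan(4,.006)
E
```

```text
clock: 11.55
tool_pos: [0.5875, 0.0144, 0.4189]
orientation: [-15.5, 89.6, 6.0]
force: [0.5, 2.0, 7.0]
opening: 0.0238
t 11.55 pos [0.5875 0.0144 0.4189] F [0.49 2.04 6.95] M [ 0.88 -0.1   0.04] open 0.0238 J [ 20.5  11.7  -9.7   0.1 -68.2 -89.1] jawyaw 111.47 xaxis [ 0.007  0.001 -1.   ]
tip [0.5895 0.0146 0.1422] R 0.2003 want 0.2001 door if touching 6.18 press(mm) 11.39
7.9 [ 0.6 -6. ]; 9.6 [ 0.6 -6. ]; 11.3 [ 0.5 -6. ]; 13.1 [ 0.3 -6. ]; rv [0.17 0.41 0.11]
```

```bash
python3 -m inch '[0.0011,0.0006,-0.003,0,0.1,0,0,0.0005,0.0005,-0.004,0,0.1,0,0]'
python3 - <<'E'
from h import *
plan(4,.006)
E
```

```text
clock: 11.8
tool_pos: [0.5815, 0.0131, 0.4191]
orientation: [-19.8, 89.4, 1.7]
force: [-0.0, 0.8, 6.6]
opening: 0.0236
t 11.8 pos [0.5815 0.0131 0.4191] F [-0.02  0.78  6.59] M [ 0.64 -0.16  0.06] open 0.0236 J [ 20.6  11.1 -10.5   0.2 -67.9 -89.2] jawyaw 111.51 xaxis [ 0.01  0.   -1.  ]
tip [0.5842 0.0132 0.1424] R 0.2002 want 0.2001 door if touching 7.75 press(mm) 11.17
9.5 [ 0.5 -6. ]; 11.2 [ 0.5 -6. ]; 12.9 [ 0.3 -6. ]; 14.6 [ 0.1 -6. ]; rv [0.21 0.53 0.19]
```

```bash
python3 -m inch '[0.0016,0.0005,-0.004,0.1,0.3,0.1,0,0.0010,0.0005,-0.004,0,0.3,0,0]'
python3 - <<'E'
from h import *
plan(4,.006)
E
```

```text
clock: 12.05
tool_pos: [0.5747, 0.0113, 0.4184]
orientation: [-37.8, 89.7, -16.3]
force: [1.4, 0.8, 6.8]
opening: 0.024
t 12.05 pos [0.5747 0.0113 0.4184] F [1.44 0.82 6.84] M [ 0.59 -0.19  0.04] open 0.024 J [ 20.7  10.6 -11.3   0.2 -67.9 -89.3] jawyaw 111.45 xaxis [ 0.005 -0.001 -1.   ]
tip [0.5761 0.0109 0.1417] R 0.2001 want 0.2001 door if touching 10.17 press(mm) 11.89
11.9 [ 0.4 -6. ]; 13.6 [ 0.2 -6. ]; 15.3 [ 0. -6.]; 17.0 [-0.1 -6. ]; rv [0.15 0.23 0.18]
```

```bash
python3 -m inch '[0.0009,0.0004,-0.005,0.05,0.2,0.1,0,0.0009,0.0002,-0.006,0,0.2,0.05,0,0.0009,0,-0.006,0,0.2,0,0]'
python3 - <<'E'
from h import *
plan(6,.007)
E
```

```text
clock: 12.42
tool_pos: [0.5601, 0.0058, 0.4184]
orientation: [-65.4, 89.8, -44.0]
force: [-1.3, 0.9, 7.2]
opening: 0.0236
t 12.43 pos [0.5601 0.0058 0.4184] F [-1.28  0.85  7.2 ] M [ 0.78 -0.04 -0.02] open 0.0236 J [ 20.7   9.2 -13.    0.2 -67.8 -89.3] jawyaw 111.46 xaxis [ 0.002 -0.002 -1.   ]
tip [0.5607 0.0052 0.1417] R 0.1997 want 0.2001 door if touching 14.87 press(mm) 11.91
16.9 [ 0.2 -7. ]; 18.9 [-0.4 -7. ]; 20.9 [-0.6 -7. ]; 22.9 [-0.9 -6.9]; 24.9 [-1.1 -6.9]; 26.9 [-1.3 -6.9]; rv [0.16 0.07 0.16]
```

```bash
python3 -m inch '[0.0009,0.0002,-0.007,0,0.1,0.1,0,0.0009,-0.0002,-0.007,0,0.1,0.05,0,0.0009,-0.0005,-0.007,0,0.1,0,0]'
python3 - <<'E'
from h import *
plan(6,.007)
s=ctrl.snapshot("side");cv2.imwrite("pics/s6c.png",cv2.resize(s["color"][100:260,200:400,::-1],None,fx=4,fy=3.7,interpolation=cv2.INTER_CUBIC))
E
```

```text
clock: 12.8
tool_pos: [0.5421, -0.0024, 0.4184]
orientation: [-36.5, 89.7, -15.0]
force: [0.1, 1.3, 7.4]
opening: 0.024
t 12.8 pos [ 0.5421 -0.0024  0.4184] F [0.08 1.27 7.41] M [ 0.72 -0.06  0.03] open 0.024 J [ 20.5   7.4 -15.1   0.2 -67.3 -89.1] jawyaw 111.53 xaxis [ 0.004 -0.001 -1.   ]
tip [ 0.5433 -0.0028  0.1417] R 0.1996 want 0.2001 door if touching 20.36 press(mm) 11.89
22.4 [-0.3 -7. ]; 24.4 [-1.  -6.9]; 26.4 [-1.3 -6.9]; 28.4 [-1.5 -6.8]; 30.4 [-1.7 -6.8]; 32.4 [-2.  -6.7]; rv [0.23 0.21 0.16]
```

View pics/s6c.png

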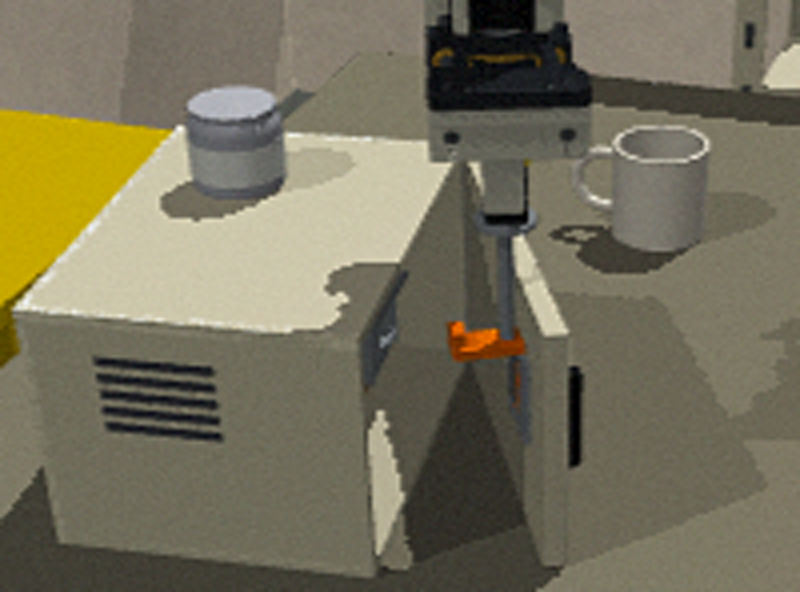

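The hook has cleared the lip. It shows at (485,340) with the rod on it, and the door is about 20° open. I'll keep swinging.

```bash
python3 -m inch '[0.0009,-0.0003,-0.008,0.05,0.15,0.1,0,0.0008,-0.001,-0.008,0.05,0.1,0.05,0,0.0008,-0.0013,-0.008,0,0.1,0,0,0.0008,-0.0016,-0.008,0,0.1,0,0]'
python3 - <<'E'
from h import *
plan(8,.008)
E
```

```text
clock: 13.35
tool_pos: [0.5149, -0.0186, 0.4186]
orientation: [-33.7, 89.6, -12.2]
force: [0.1, 0.4, 7.1]
opening: 0.0241
t 13.35 pos [ 0.5149 -0.0186  0.4186] F [0.05 0.45 7.07] M [ 0.51 -0.04  0.02] open 0.0241 J [ 19.9   4.7 -18.2   0.2 -66.8 -88.4] jawyaw 111.51 xaxis [ 0.007 -0.001 -1.   ]
tip [ 0.5167 -0.019   0.1419] R 0.1996 want 0.2001 door if touching 29.31 press(mm) 11.7
31.6 [-1.7 -7.8]; 33.9 [-2.4 -7.6]; 36.2 [-2.8 -7.5]; 38.5 [-3.  -7.4]; 40.8 [-3.3 -7.3]; 43.1 [-3.6 -7.1]; 45.4 [-3.9 -7. ]; 47.6 [-4.2 -6.8]; rv [0.21 0.32 0.21]
```

```bash
python3 -m inch '[0.0009,-0.0017,-0.0078,0.05,0.15,0.1,0,0.0008,-0.0024,-0.0078,0.05,0.15,0.05,0,0.0008,-0.0028,-0.0076,0,0.1,0,0,0.0008,-0.003,-0.0075,0,0.1,0,0]'
python3 - <<'E'
from h import *
plan(8,.008)
E
```

```text
clock: 13.85
tool_pos: [0.4912, -0.0394, 0.4185]
orientation: [-32.3, 89.6, -10.8]
force: [-0.3, 1.1, 6.4]
opening: 0.0241
t 13.85 pos [ 0.4912 -0.0394  0.4185] F [-0.25  1.14  6.36] M [ 0.59  0.09 -0.02] open 0.0241 J [ 18.4   2.5 -20.7   0.2 -66.5 -87. ] jawyaw 111.49 xaxis [ 0.007 -0.001 -1.   ]
tip [ 0.4932 -0.0398  0.1418] R 0.199 want 0.2001 door if touching 38.35 press(mm) 11.82
40.6 [-2.4 -7.7]; 42.9 [-3.6 -7.1]; 45.2 [-3.9 -7. ]; 47.5 [-4.2 -6.8]; 49.8 [-4.4 -6.7]; 52.1 [-4.7 -6.5]; 54.4 [-5.  -6.3]; 56.7 [-5.2 -6.1]; rv [0.19 0.36 0.23]
```

```bash
python3 -m inch '[0.0009,-0.0024,-0.008,0.05,0.15,0.1,0,0.0008,-0.0034,-0.0074,0.05,0.15,0.05,0,0.0008,-0.0038,-0.0072,0,0.1,0,0,0.0008,-0.004,-0.007,0,0.1,0,0]'
python3 - <<'E'
from h import *
plan(6,.008)
E
```

```text
clock: 14.35
tool_pos: [0.4701, -0.0636, 0.4184]
orientation: [-36.1, 89.5, -14.6]
force: [-0.7, 1.8, 7.8]
opening: 0.0238
t 14.35 pos [ 0.4701 -0.0636  0.4184] F [-0.68  1.76  7.8 ] M [0.56 0.12 0.01] open 0.0238 J [ 16.3   0.5 -22.7   0.3 -66.3 -84.9] jawyaw 111.48 xaxis [ 0.008 -0.002 -1.   ]
tip [ 0.4724 -0.0642  0.1417] R 0.199 want 0.2001 door if touching 47.58 press(mm) 11.87
49.9 [-3.6 -7.2]; 52.2 [-4.7 -6.5]; 54.5 [-5.  -6.3]; 56.7 [-5.2 -6.1]; 59.0 [-5.5 -5.9]; 61.3 [-5.7 -5.6]; rv [0.18 0.4  0.29]
```

```bash
python3 -m inch '[0.0009,-0.0036,-0.0074,0.05,0.15,0.1,0,0.0008,-0.0046,-0.0067,0.05,0.15,0.05,0,0.0008,-0.0048,-0.0064,0,0.1,0,0,0.0006,-0.005,-0.006,0,0.1,0,0,0.0004,-0.002,-0.002,0,0,0,0,0.0004,0,0,0,0,0,0]'
python3 - <<'E'
from h import *
plan(3,.008)
s=ctrl.snapshot("side");cv2.imwrite("pics/s7.png",s["color"][:,:,::-1]);s=ctrl.snapshot("top");cv2.imwrite("pics/t7.png",s["color"][:,:,::-1])
E
```

```text
clock: 15.1
tool_pos: [0.452, -0.0941, 0.4185]
orientation: [-40.6, 89.4, -19.1]
force: [-2.0, 0.8, 6.6]
opening: 0.0238
t 15.1 pos [ 0.452  -0.0941  0.4185] F [-1.95  0.82  6.58] M [0.63 1.01 0.07] open 0.0238 J [ 12.9  -0.8 -24.1   0.3 -66.2 -81.6] jawyaw 111.43 xaxis [ 0.01  -0.003 -1.   ]
tip [ 0.4547 -0.095   0.1418] R 0.1985 want 0.2001 door if touching 57.83 press(mm) 11.83
60.1 [-4.4 -6.8]; 62.4 [-5.8 -5.5]; 64.7 [-6.  -5.3]; rv [0.13 0.45 0.39]
```

View pics/s7.png

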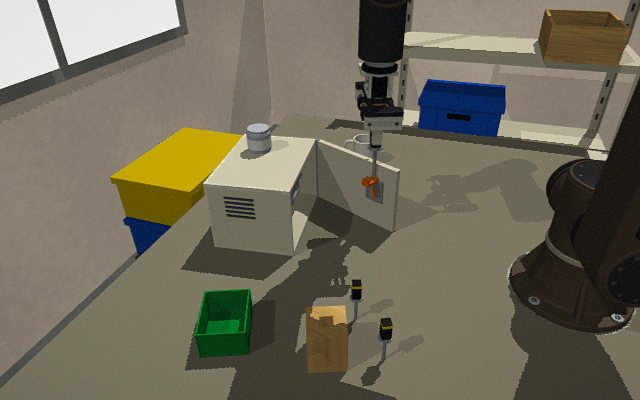

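View pics/t7.png

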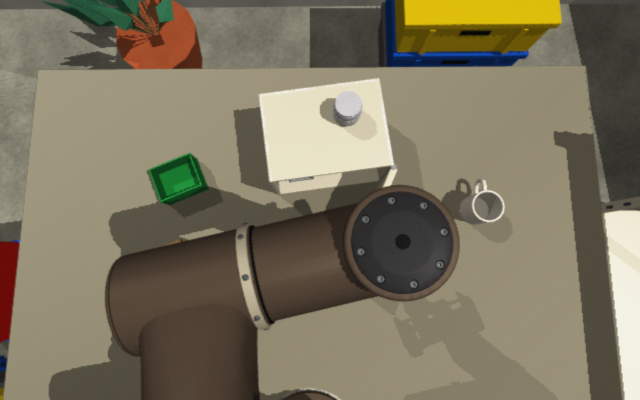

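```bash
python3 -m inch '[-0.003,0.0015,0.0015,0,0.1,0.1,0,-0.005,0.0015,0.0015,0,0.1,0.1,0,-0.006,0,0,0,0.1,0.1,0,-0.01,0,0,0,0,0,0,-0.02,0,0,0,0,0,0,-0.02,0,0,0,0,0,0,-0.015,0,0,0,0,0,0,0,0,0,0,0,0,0]'
python3 - <<'E'
from h import *
st();tv(.434,.321,.22,111.2)
E
```

```text
clock: 16.2
tool_pos: [0.4524, -0.0904, 0.4987]
orientation: [174.7, 89.9, -163.9]
force: [0.2, 1.3, -1.9]
opening: 0.024
t 16.2 pos [ 0.4524 -0.0904  0.4987] F [ 0.22  1.3  -1.87] M [0.03 0.03 0.07] open 0.024 J [ 13.3  -3.1 -15.7   0.  -77.6 -81.9] jawyaw 111.4 xaxis [-0.002 -0.001 -1.   ]
tip [ 0.4519 -0.0906  0.222 ] TCP shift [  1.8 389.8 132.9] rv [ 0.2  -0.12 -0.01]
```

```bash
python3 -m inch '[-0.003,0.043,0.0147,0,0,0,0,-0.003,0.043,0.0147,0,0,0,0,-0.003,0.043,0.0147,0,0,0,0,-0.003,0.043,0.0147,0,0,0,0,-0.003,0.043,0.0147,0,0,0,0,0,0.043,0.0147,0,0,0,0,0,0.043,0.0147,0,0,0,0,0,0.043,0.0147,0,0,0,0,0,0.02,0.007,0,0,0,0,0,0,0,0,0,0,0]'
python3 - <<'E'
from h import *
st();tv(.434,.321,.15,111.2)
E
```

```text
clock: 17.45
tool_pos: [0.4332, 0.3053, 0.5027]
orientation: [-177.7, 88.9, -156.5]
force: [-0.3, -1.0, -0.3]
opening: 0.0242
t 17.45 pos [0.4332 0.3053 0.5027] F [-0.27 -1.02 -0.31] M [-0.   -0.06 -0.03] open 0.0242 J [  56.2    4.2   -7.5   -0.6  -79.2 -124.9] jawyaw 111.18 xaxis [-0.017 -0.007 -1.   ]
tip [0.4284 0.3033 0.2261] TCP shift [75.9 14.4  7.9] rv [-0.02 -1.07  0.04]
```

```bash
python3 -m inch '[0.02,0.0145,0.006,0,-1.0,0,0,0.025,0,0,0,0,0,0,0.02,0,0,0,0,0,0,0,0,0,0,0,0,0]'
python3 - <<'E'
from h import *
st();tv(.434,.321,.11,111.2)
s=wsnap("w8");cv2.imwrite("pics/w8c.png",cv2.resize(s["color"][120:230,260:380,::-1],None,fx=5,fy=5,interpolation=cv2.INTER_CUBIC))
w=s["cloud"];x,y,z=[w[...,i] for i in range(3)];m=(x>.38)&(x<.5)&(y>.24)&(y<.4)&(z>.084)&(z<.0945);m[225:]=0
print(cv2.minAreaRect((w[m][:,:2]*1000).astype(np.float32)))
E
```

```text
clock: 17.95
tool_pos: [0.4332, 0.3176, 0.4348]
orientation: [-147.4, 89.8, -126.4]
force: [-0.6, -0.3, -1.4]
opening: 0.024
t 17.95 pos [0.4332 0.3176 0.4348] F [-0.59 -0.25 -1.37] M [-0.01  0.01  0.02] open 0.024 J [  57.2    6.5  -13.9   -0.   -69.8 -126.1] jawyaw 111.05 xaxis [-0.002 -0.003 -1.   ]
tip [0.4326 0.3167 0.1581] TCP shift [48.1  3.   2.1] rv [-0.15 -0.18  0.12]
((433.7226867675781, 320.6841735839844), (69.34843444824219, 70.17650604248047), 21.166019439697266)
```

View pics/w8c.png

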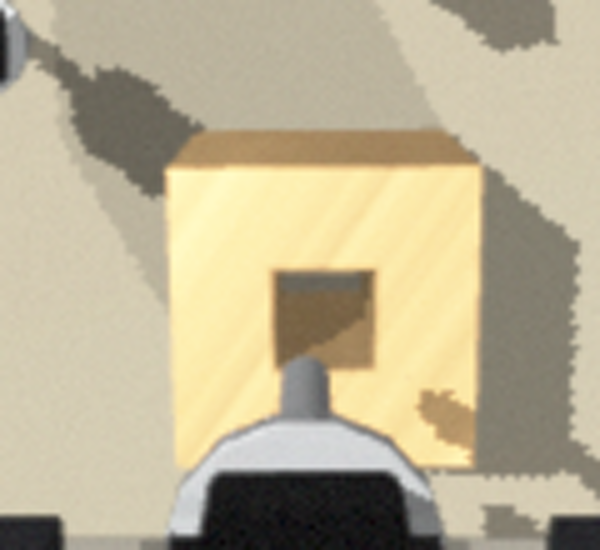

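```bash
python3 -m inch '[0.006,0.003,0.001,-0.1,-0.2,0.1,0,0.01,0.001,0,0,0,0,0,0.012,0.001,0,0,0,0,0,0.012,0.001,0,0,0,0,0,0,0,0,0,0,0,0]'
python3 - <<'E'
from h import *
st();tv(.434,.321,.08,111.2)
E
```

```text
clock: 18.62
tool_pos: [0.4327, 0.3237, 0.3951]
orientation: [22.3, 89.7, 43.5]
force: [-0.6, 0.1, -1.4]
opening: 0.024
t 18.62 pos [0.4327 0.3237 0.3951] F [-0.61  0.09 -1.4 ] M [-0.06  0.01 -0.03] open 0.024 J [ 5.760e+01  8.200e+00 -1.730e+01  1.000e-01 -6.420e+01 -1.265e+02] jawyaw 111.12 xaxis [ 0.004  0.003 -1.   ]
tip [0.4337 0.3247 0.1184] TCP shift [38.4 -3.1  0.1] rv [-0.08  0.27 -0.11]
```

```bash
python3 -m inch '[0.005,-0.003,0,0,0.25,-0.1,0,0.01,-0.0003,0,0,0,0,0,0,0,0,0,0,0,0]'
python3 - <<'E'
from h import *
st();tv(.434,.321,.06,111.2)
E
```

```text
clock: 19.0
tool_pos: [0.434, 0.3205, 0.3792]
orientation: [6.9, 90.0, 28.0]
force: [-0.0, 0.4, -0.2]
opening: 0.0235
t 19.0 pos [0.434  0.3205 0.3792] F [-0.02  0.43 -0.22] M [ 0.   -0.07 -0.01] open 0.0235 J [  57.3    8.9  -18.6    0.   -62.5 -126.1] jawyaw 111.13 xaxis [ 0.  0. -1.]
tip [0.4341 0.3206 0.1025] TCP shift [42.5  0.4  0.1] rv [-0.07  0.01 -0.  ]
```

```bash
python3 -m inch '[0.01,0,0,0,0,0,0,0.01,0,0,0,0,0,0,0.01,0,0,0,0,0,0,0,0,0,0,0,0,0]'
python3 - <<'E'
from h import *
st();tv(.434,.321,.03,111.2)
E
```

```text
clock: 19.5
tool_pos: [0.434, 0.3205, 0.3469]
orientation: [-98.5, 90.0, -77.3]
force: [-0.4, 0.1, 0.3]
opening: 0.0241
t 19.5 pos [0.434  0.3205 0.3469] F [-0.37  0.12  0.33] M [-0.01 -0.01 -0.01] open 0.0241 J [  57.3   10.5  -21.2    0.   -58.3 -126.1] jawyaw 111.12 xaxis [ 0. -0. -1.]
tip [0.434  0.3204 0.0702] TCP shift [40.2  0.5  0.2] rv [-0.08 -0.    0.01]
```

```bash
python3 -m inch '[0.01,0.0003,0,0,0,0,0,0.012,0,0,0,0,0,0,0.012,0,0,0,0,0,0,0.012,0,0,0,0,0,0,0,0,0,0,0,0,0]'
python3 - <<'E'
from h import *
st();tv(.434,.321,.01,111.2)
E
```

```text
clock: 20.12
tool_pos: [0.4339, 0.3208, 0.2974]
orientation: [-127.5, 90.0, -106.4]
force: [-0.1, -0.5, -0.9]
opening: 0.0236
t 20.12 pos [0.4339 0.3208 0.2974] F [-0.06 -0.51 -0.86] M [-0.02  0.05 -0.02] open 0.0236 J [  57.3   13.5  -24.7    0.   -51.9 -126.2] jawyaw 111.13 xaxis [-0. -0. -1.]
tip [0.4339 0.3207 0.0207] TCP shift [10.7  0.1  0.1] rv [-0.07 -0.02  0.02]
```

```bash
python3 -m inch '[0.005,0,0,0,0,0,0,0.003,0,0,0,0,0,0]'; python3 -m inch '[0.001,0,0,0,0,0,0]'; python3 -m inch '[0.001,0,0,0,0,0,0]';python3 -m inch '[0.001,0,0,0,0,0,0]'
```

```text
clock: 20.38
tool_pos: [0.4341, 0.3211, 0.2894]
orientation: [1.1, 90.0, 22.3]
force: [-0.0, 0.4, -1.3]
opening: 0.0237
clock: 20.5
tool_pos: [0.4342, 0.3211, 0.2884]
orientation: [7.0, 90.0, 28.2]
force: [0.2, -0.5, -0.4]
opening: 0.0237
clock: 20.62
tool_pos: [0.4342, 0.3212, 0.2876]
orientation: [15.0, 89.9, 36.2]
force: [0.4, 0.5, -1.6]
opening: 0.0239
clock: 20.75
tool_pos: [0.4343, 0.3212, 0.2867]
orientation: [18.3, 89.9, 39.5]
force: [-0.2, -0.3, -1.2]
opening: 0.0241
```

```bash
python3 -m inch '[0.001,0,0,0,0,0,0]'; python3 -m inch '[0.001,0,0,0,0,0,0]';python3 -m inch '[0.001,0,0,0,0,0,0]'
```

```text
clock: 20.88
tool_pos: [0.4343, 0.3212, 0.2866]
orientation: [11.6, 89.9, 32.7]
force: [-6.1, -2.4, 12.1]
opening: 0.0237
clock: 21.0
tool_pos: [0.4342, 0.3212, 0.2866]
orientation: [11.2, 89.9, 32.4]
force: [-4.8, -1.4, 9.3]
opening: 0.0237
clock: 21.12
tool_pos: [0.4341, 0.3211, 0.2866]
orientation: [10.9, 89.8, 32.1]
force: [-4.7, -1.2, 7.6]
opening: 0.0239
```

Seated at the original height. Now I'll open the gripper and retreat straight up.

```bash
python3 -m inch '[0,0,0,0,0,0,0.03,0,0,0,0,0,0,0.05,0,0,0,0,0,0,0.07,0,0,0,0,0,0,0.0876,0,0,0,0,0,0,0.0876,0,0,0,0,0,0,0.0876]'; python3 -m inch '[-0.015,0,0,0,0,0,0.0876,-0.03,0,0,0,0,0,0.0876,-0.035,0,0,0,0,0,0.0876,-0.035,0,0,0,0,0,0.0876,0,0,0,0,0,0,0.0876]'
python3 - <<'E'
from h import *
st();s=wsnap("w9");w=s["cloud"];x,y,z=[w[...,i] for i in range(3)]
def sel(x0,x1,y0,y1,z0,z1): return (x>x0)&(x<x1)&(y>y0)&(y<y1)&(z>z0)&(z<z1)
for nm,a,b in(("handle",.14,.152),("stand",.086,.0935),("flange",.0935,.098)):
    p=w[sel(.38,.5,.24,.4,a,b)]
    if len(p): print(nm,len(p),cv2.minAreaRect((p[:,:2]*1000).astype(np.float32)),np.median(p[:,2]))
for n in("side","top"):
    q=ctrl.snapshot(n);cv2.imwrite(f"pics/{n}9.png",q["color"][:,:,::-1]);np.savez(n+"9.npz",**q)
E
```

```text
clock: 21.88
tool_pos: [0.4343, 0.3214, 0.287]
orientation: [15.8, 89.8, 37.0]
force: [0.1, 0.3, 0.0]
opening: 0.0746
clock: 22.5
tool_pos: [0.4341, 0.321, 0.4099]
orientation: [12.3, 89.6, 33.5]
force: [0.2, -0.4, 0.0]
opening: 0.0876
t 22.5 pos [0.4341 0.321  0.4099] F [ 0.21 -0.42  0.01] M [-0.01  0.03 -0.02] open 0.0876 J [  57.3    7.5  -16.1    0.2  -66.  -126.2] jawyaw 111.23 xaxis [ 0.005  0.003 -1.   ]
handle 783 ((433.4568786621094, 320.0779724121094), (25.47077178955078, 24.2325382232666), 21.22359848022461) 0.14518578113449543
stand 3072 ((434.03485107421875, 320.8697204589844), (70.03207397460938, 70.06129455566406), 21.329553604125977) 0.09042354420282503
flange 218 ((429.0313415527344, 318.45458984375), (25.373544692993164, 34.381282806396484), 20.77404022216797) 0.09539966662765054
```

View pics/side9.png

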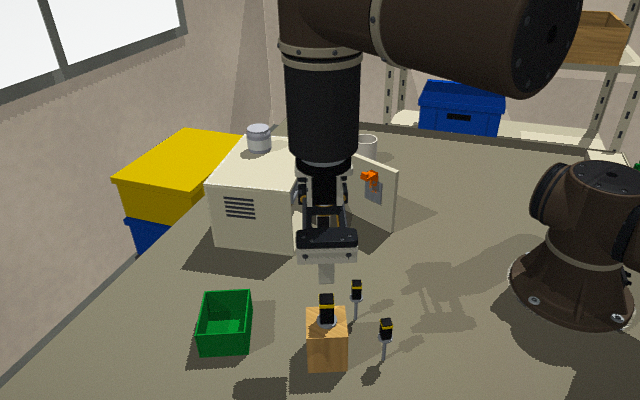

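View pics/w9.png

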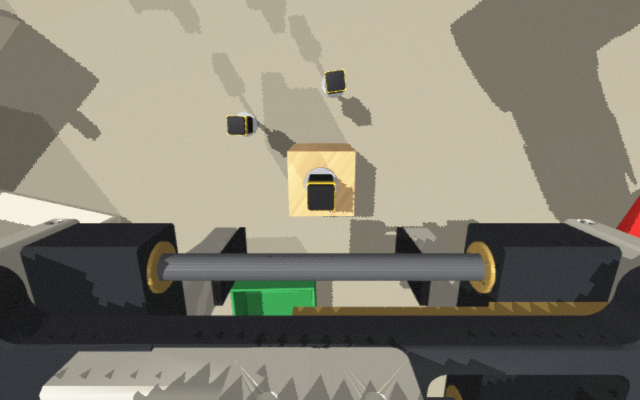

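View pics/top9.png

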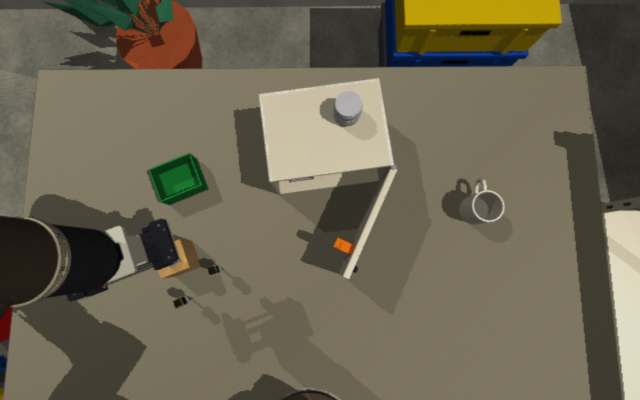

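```bash
python3 - <<'E'
from h import *
s=load("top9");a=ray(s,394,168,.178);b=ray(s,348,276,.178);d=(b-a);print("door deg",np.degrees(np.arctan2(-d[0],d[1]))-7.7,np.linalg.norm(d))
w=cloud(s);x,y,z=[w[...,i] for i in range(3)];hsv=cv2.cvtColor(s["color"],cv2.COLOR_RGB2HSV)
def sel(x0,x1,y0,y1,z0,z1): return (x>x0)&(x<x1)&(y>y0)&(y<y1)&(z>z0)&(z<z1)
for n,m in(("tin",sel(.6,.85,-.25,.1,.233,.25)),("mug",sel(.45,.75,-.6,-.3,.078,.09)),("bin",(hsv[...,0]>45)&(hsv[...,0]<85)&(hsv[...,1]>150)&sel(.5,.8,.2,.5,.05,.07))):
    print(n,cv2.minAreaRect((w[m][:,:2]*1000).astype(np.float32))[0])
st();ctrl.close_job()
E
```

```text
door deg 58.18537724169116 0.25028960780016596
tin (747.0023193359375, -86.01976776123047)
mug (555.051513671875, -424.0226135253906)
bin (630.84814453125, 329.6414794921875)
t 22.65 pos [0.4334 0.3204 0.4059] F [-1.02 -0.08 -1.12] M [ 0.   -0.01  0.03] open 0.0879 J [ 5.730e+01  7.700e+00 -1.640e+01  1.000e-01 -6.590e+01 -1.262e+02] jawyaw 111.2 xaxis [ 0.001 -0.001 -1.   ]
the job is handed in; nothing more can be done
```

The job is done and handed in at 22.65 s, well inside the 58 s limit. I took the large key from its stand, reached through the gap and felt the hook 24 mm below the door's top edge. I pressed the hook about 12 mm, kept it down for the whole swing, and put the key back in its stand.

Last checks:
- **Door:** it stands about 58° open, measured in the top view after I let go; the swing itself had put it at 57.8°.
- **Forces:** about 8 N (roughly 9 N with the key's weight added back) was the most I read while pressing the hook and swinging the door. Seating the key peaked at about 14 N. Readings come only at the end of each move, so a brief spike in between could have gone unseen.
- **Key:** its top is at 145 mm and its flange at 95 mm, so it is fully home. It stands upright, within about 1 mm of the middle of the hole, and the gripper is open and clear above it.
- **Bystanders:** the tin, mug and bin measured within 1 mm of where they started.
- **Camera disagreement:** the top and side cameras differed by 4–5 mm, so I worked from the wrist camera's positions. No check failed.

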